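# Swap the master ring for the collar in the V locator

### The job

The V locator still holds the ring gauge behind its swing gate: swing the gate wide open, take the ring gauge out and leave it lying flat on the table beside the locator, out of the way of the gate. Then slide the heavy steel collar across the table, without lifting or tipping it, into the locator until it rests against both faces of the V, and swing the gate fully shut behind it. Leave the other parts standing round the locator where they are.

Things in the scene. Friction and masses are not known exactly. Their poses are not given: they have to be found in the camera images.
- v_locator: Steel V fixed to the table: two bars at 90 degrees, 72 mm long, 14 thick, 16 high, free ends at about x = -5, y = +/-57 mm. Origin: on the table at the seat, where the axis of a 68 mm round part is when it touches both bars. +x points into the V (inner apex at x = 48 mm): parts slide in along +x through the mouth at -x; +y is to the left when looking into the V.
- gate (a joint): Angle of the swing gate: 0 = shut (the bar lies across the mouth, along the locator's y, at x = -43 mm; it stops there), growing as it swings outward, away from the V, to the stop at 1.75 rad (100 degrees: it then points along the locator's -x, on its +y side). It stays where it is left; about 0.5 N at the post moves it.
- gate_hinge (a point): Top of the gate's vertical pivot, at x = -43 mm, y = +66 mm in the locator's frame, 24 mm above the table.
- gate_post (a point): Centre of the top end of the gate's upright round handle post: dark steel, 14 mm in diameter, free from 21 mm to 66 mm above the table, 118 mm from the pivot. The gate's bar is aluminium, 12 mm wide, from 8 to 21 mm above the table. Shut, it leaves 3 mm between itself and a seated collar.
- ring_gauge: Plain steel master ring lying flat in the locator at the start: 66 mm outside, 42 mm bore right through (wall 12 mm), 22 mm high, 0.35 kg. Origin: centre of its underside. It may be dragged or lifted.
- collar: Turned steel collar standing on the table at the robot's right: round, 68 mm in diameter, 49 mm high with a stepped top, 0.6 to 0.95 kg, too wide to be worth grasping. Origin: centre of its underside, z up. A tall open carton (from about x = 0.65, y = -0.15 outward) and the projector (from about y = -0.45) stand fixed beyond it: keep the wrist clear of them.
- stepped_shaft: Bystander: stepped steel shaft standing upright behind the locator, 38 mm in diameter, 87 mm high; origin at the centre of its foot.
- plug_gauge: Bystander: steel plug standing upright at the locator's -y side, 25 mm in diameter, 64 mm high; origin at the centre of its foot.
- v_block_1: Bystander: steel V-block at the locator's +y side, 34 x 46 mm, 36 mm high; origin at the centre of its underside.
There are look-alikes about, which are no part of the job. What is shaped like the collar but black is not meant.

How it is judged:
By the outcome, as a careful person would: the job done as asked, in the order asked, and still so for the second after the job is handed in, with the robot touching nothing.
It also fails if it takes over 72 s, if anything falls off the work surface, if the arm or the gripper's body presses on something with over 40 N, if the wrist force passes 120 N, or if a joint passes its speed limit or range.

### The arm

A 6-joint arm with a two-finger parallel gripper is mounted at the origin on a cart in front of the work surface, level with it; the furniture and walls round the work are solid. World frame = base frame: x ahead of the robot, y to its left, z up, the work surface at z = 0. Lengths are in m, angles in rad, forces in N, time in s.
With the tool pointing down it reaches from about 0.25 to 0.775 m from the base axis. Payload 4 kg.
Tool frame: the origin (TCP) lies at the very end of the fingers, on their centre line; the grasp point (between the pads) lies 19 mm behind it; z points along the fingers, y is the line along which they close (so a half turn about z gives the same grasp; the last joint's range is limited). The gripper opens to 85 mm and grips with 20 to 120 N. Pads are 22 mm wide; open, the fingers measure 114 mm over their backs; the gripper's body (76 mm by 85 mm) begins 54 mm behind the grasp point. The pads swing forward as they close: fully open they stand 13 mm farther back than shut.
Start: joints at [1.241, 0.087, 1.371, -0, 1.684, -0.103], TCP at [0.124, 0.536, 0.231] pointing down, gripper open.
Joint ranges: [-3.1, 3.1], [-0.76, 2.03], [0.27, 2.55], [-1.08, 4.22], [0.17, 2.65], [-2.57, 2.57]. Speed limits (rad/s): [2.79, 2.79, 3.14, 3.14, 3.14, 3.14].

### API

Orientations are given as a rotation vector (axis times angle).
In Python, from plant import env, viewer, ticket gives the robot as it stands. The module is installed in compiled form; this text tells all that it offers.
- The arm moves only by the tool apply_moves, never from a script. Its argument "commands" is a list of rows, each a list of 7 numbers: the shift along the tool's x, y, z in cm, then the turn, a rotation vector about the tool's x, y, z in degrees, then the finger opening in cm, from 0 to 8.54. A call has 1 to 5 rows; each row is the pose to reach, as a shift and turn from the pose commanded when the call began, along the tool's axes at that moment; what a row does not reach only later rows make up. A row lasts 1/10 s, in which the tool goes at most 50 mm and 8.59 degrees, less where a joint would pass 70% of its speed; a pose out of reach is approached as far as the arm can. A call with a gripper value outside its range is refused whole. The fingers move at their own pace and stop on an object; "grip_force" is the grip in N (left out, the last holds). Time passes only in rows, so rows that repeat a pose let the fingers close. It gives the time, the measured TCP pose, the force, the opening and the grip force at its end, in the units of the state.
- env.observe(): the state, without advancing time (a new reading comes with each control period).
- viewer.snapshot(name): name is "side" or "top"; returns a dict with "img" (384x512x3 uint8, red, green, blue), "K" (3x3 intrinsics, pixels), "k1" (the pictures are not rectified: a ray, as slopes to the right and down, at radius r is drawn at 1 + k1 r^2 times it, then the intrinsics apply), "position" and "attitude" of the camera in the world. Camera axes: x right, y down, z forward; pixel columns grow to the right and rows downward; lengths in m; the calibration is good to about 2 mm. A picture is of the moment at which its call begins. There is no depth.
- ticket.finish_job(): hands the job in; it is judged then, once.
The state is a dict: "time_s": time; "joint_pos": joint angles; "joint_vel": joint speeds; "effort": joint torques, N m; "ee_pos": TCP position; "tool_rot": TCP orientation; "ft_force": force on the tool from outside, world axes, zero at the start; "moment": the same for the moment, N m; "gripper_width": finger opening in m; "finger_force": force on a finger pad.
Only numpy, scipy, OpenCV 4.12 (cv2) and the standard library are available. Lean on these libraries where they do the work, as an engineer would, in place of code of your own. Each camera call takes 0.05 s, during which the arm holds its last target. There are 200 camera calls.

## Working session

There is one attempt and no reset: what is moved stays moved. The work goes in short steps, Python scripts to look and compute and a tool call to move; the robot and the scene stay as the last step left them, time stands still between calls to the robot, and variables do not carry over. Pictures are saved under pics/ and viewed, at most 10 in all, crops included, and the job is handed in when it is done.

Besides the shell and the picture viewer there is one more tool, called after "Request:" as name([rows], argument=value, ...), one row to a line, values as JSON. apply_moves: Moves the arm, as the interface text tells. Its arguments: {"type":"object","properties":{"commands":{"type":"array","items":{"type":"array","items":{"type":"number"}}},"grip_force":{"type":"number"}},"required":["commands"]}

```bash
mkdir -p pics; ls; python3 - <<'E'
from plant import env, viewer
import cv2
for n in("side","top"):
    s=viewer.snapshot(n); cv2.imwrite(f"pics/{n}0.png",cv2.resize(s["img"][:,:,::-1],(768,576),interpolation=cv2.INTER_CUBIC))
    print(n,s["K"],s["k1"],s["position"],s["attitude"])
print(env.observe())
E
```

```text
pics
side [[363.47164215   0.         251.8326959 ]
 [  0.         363.47164215 191.66666285]
 [  0.           0.           1.        ]] -0.09733892489025459 [0.63695353 0.83903358 0.51546839] [-0.0095841  -2.62874228  1.65997897]
top [[349.22717598   0.         256.13702934]
 [  0.         349.22717598 189.00868977]
 [  0.           0.           1.        ]] -0.10564760628684279 [ 0.40998616 -0.04585686  1.22214489] [-2.16022853  2.12863849 -0.2190881 ]
{'time_s': 0.1, 'joint_pos': array([ 1.24086126e+00,  8.78991998e-02,  1.37213880e+00, -2.40693468e-05,
        1.68358276e+00, -1.03109668e-01]), 'joint_vel': array([-0.00096249, -0.0013765 , -0.00377166,  0.00161057,  0.00029269,
        0.00097195]), 'effort': array([ 1.73390046e-03, -3.53014362e+01, -3.14220035e+01, -1.34553788e-04,
        7.87402008e-03,  2.97091653e-06]), 'ee_pos': array([0.12355669, 0.53547701, 0.23022817]), 'tool_rot': array([-3.55490530e-01, -3.12099831e+00,  3.11902717e-03]), 'ft_force': array([-0.51753305,  0.05509237,  0.0070327 ]), 'moment': array([-0.04247029, -0.04325833, -0.06150046]), 'finger_force': 0.0, 'gripper_width': 0.08550501369788721}
```

View pics/top0.png

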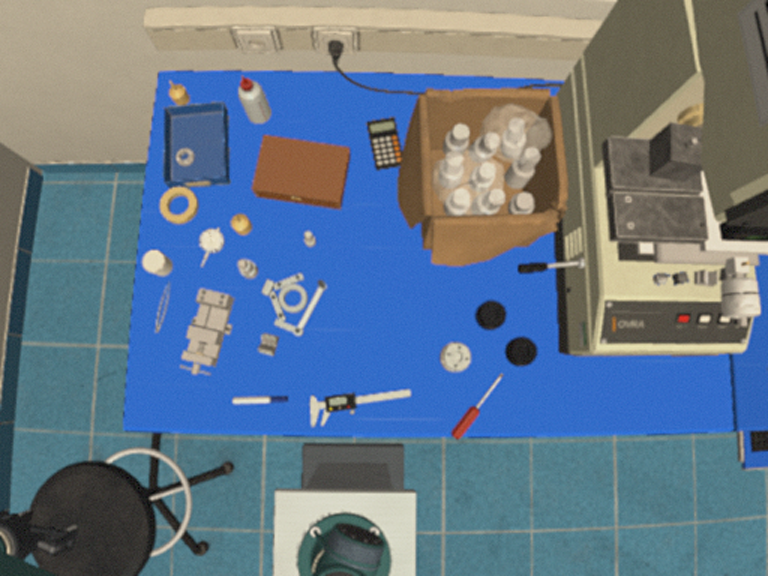

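View pics/side0.png

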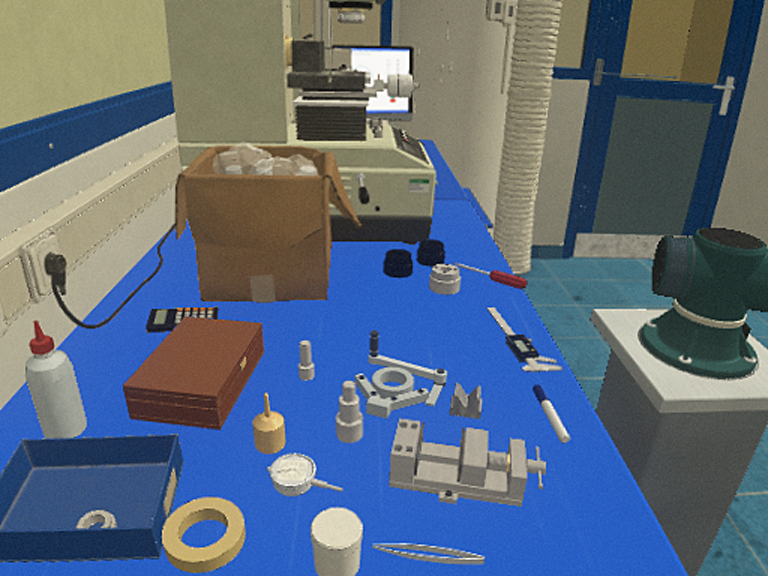

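The top view shows the locator and ring at about (290,298), the gate from its hinge at (297,330) to the post at (322,286), the light collar at (456,357) and the black look-alikes beside it. The side view shows the same layout. Next I'll enlarge both and measure.

```bash
cat > h.py <<'E'
import numpy as np, cv2
from scipy.spatial.transform import Rotation as R
from plant import env, viewer
def ray(s,u,v):
    K=s["K"]; p=np.array([(u-K[0,2])/K[0,0],(v-K[1,2])/K[1,1]]); q=p.copy()
    for _ in range(30): q=p/(1+s["k1"]*(q@q))
    return np.array(s["position"]), R.from_rotvec(s["attitude"]).apply([q[0],q[1],1.])
def plane(s,u,v,z):
    o,d=ray(s,u,v); return o+d*(z-o[2])/d[2]
def proj(s,P):
    c=R.from_rotvec(s["attitude"]).inv().apply(np.array(P)-s["position"]); q=c[:2]/c[2]
    q=q*(1+s["k1"]*(q@q)); return q*np.diag(s["K"])[:2]+s["K"][:2,2]
def tri(s1,p1,s2,p2):
    o1,d1=ray(s1,*p1); o2,d2=ray(s2,*p2)
    t=np.linalg.lstsq(np.c_[d1,-d2],o2-o1,rcond=None)[0]
    a,b=o1+d1*t[0],o2+d2*t[1]; return (a+b)/2,np.linalg.norm(a-b)
def crop(s,x0,y0,x1,y1,f,name):
    c=cv2.resize(s["img"][y0:y1,x0:x1,::-1],None,fx=f,fy=f,interpolation=cv2.INTER_CUBIC)
    cv2.imwrite("pics/"+name,c)
def fg(s,box):  # not-blue mask inside box
    x0,y0,x1,y1=box; m=np.zeros(s["img"].shape[:2],np.uint8)
    hsv=cv2.cvtColor(s["img"],cv2.COLOR_RGB2HSV); a=(hsv[...,1]<110).astype(np.uint8)
    m[y0:y1,x0:x1]=a[y0:y1,x0:x1]; return m
E
python3 - <<'E'
from h import *
t=viewer.snapshot("top"); s=viewer.snapshot("side")
a=cv2.resize(t["img"][160:250,140:250,::-1],(660,540),interpolation=cv2.INTER_CUBIC)
cv2.imwrite("pics/t1.png",a)
crop(s,195,210,335,310,5,"s1.png")
for n,c,b in(("top",t,(288,222,320,256)),("side",s,(283,170,309,200))):
    m=fg(c,b); k,_=cv2.findContours(m,0,2); k=max(k,key=cv2.contourArea)
    print(n,cv2.minEnclosingCircle(k),cv2.boundingRect(k))
    x,y,w,h=cv2.boundingRect(k)
    (u,v),r=cv2.minEnclosingCircle(k); print(plane(c,u,v,.045 if n=="top" else .025), plane(c,x+w/2,y+h-1,0))
    print(plane(c,x,y,.045),plane(c,x+w,y+h,.045))
E
```

```text
top ((303.3135070800781, 237.86508178710938), 10.532235145568848) (293, 228, 21, 20)
[ 0.4520913  -0.24160085  0.045     ] [ 0.42200741 -0.24951804  0.        ]
[ 0.48490333 -0.20674114  0.045     ] [ 0.41847454 -0.27762154  0.045     ]
side ((297.0, 183.5), 13.313627243041992) (286, 175, 23, 21)
[ 0.44981727 -0.25923381  0.025     ] [ 0.45111672 -0.22315044  0.        ]
[ 0.4853129  -0.28323721  0.045     ] [ 0.43368271 -0.12453293  0.045     ]
```

View pics/t1.png

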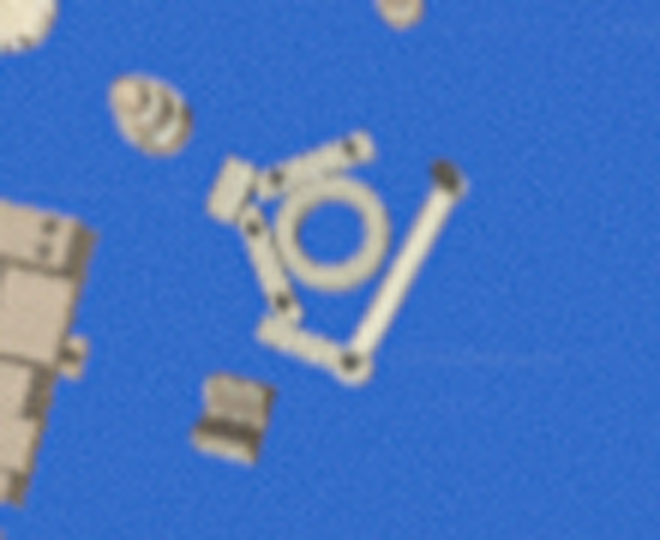

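View pics/s1.png

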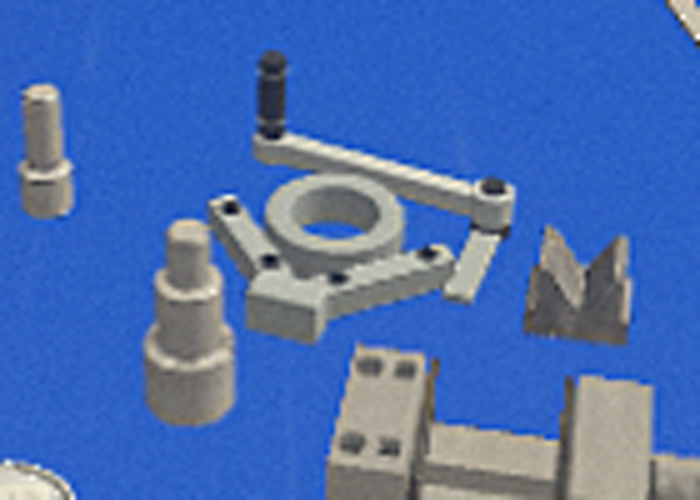

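The top crop shows the ring at (332,233), hinge at (350,361), post top about (443,172), and bar screws at (348,148), (275,178), (253,228) and (283,300). The side crop shows the hinge at (493,187), post top at (272,58), and ring top centre at (336,208).

```bash
cat > m.py <<'E'
from h import *
t=viewer.snapshot("top"); s=viewer.snapshot("side")
T=lambda u,v:((u+.5)/6-.5+140,(v+.5)/6-.5+160)
S=lambda u,v:((u+.5)/5-.5+195,(v+.5)/5-.5+210)
P=lambda x:np.round(x,4)
print("hinge",P(plane(t,*T(350,361),.024)),P(plane(s,*S(493,187),.024)),tri(t,T(350,361),s,S(493,187)))
print("post",P(plane(t,*T(443,172),.066)),P(plane(s,*S(272,58),.066)),tri(t,T(443,172),s,S(272,58)))
print("ring",P(plane(t,*T(332,233),.022)),P(plane(s,*S(336,208),.022)))
sc=[P(plane(t,*T(*p),.016)) for p in((348,148),(275,178),(253,228),(283,300))]; print(sc)
print("sc side",[P(plane(s,*S(*p),.016)) for p in((231,208),(270,261),(338,278),(431,254))])
E
python3 m.py
```

```text
hinge [0.5097 0.1171 0.024 ] [0.5091 0.1128 0.024 ] (array([0.50962396, 0.11669214, 0.02657729]), np.float64(0.00035316175486211477))
post [0.6128 0.0635 0.066 ] [0.6155 0.0637 0.066 ] (array([0.61419038, 0.06339076, 0.06552258]), np.float64(0.002600642462395072))
ring [0.5836 0.1306 0.022 ] [0.5854 0.1281 0.022 ]
[array([0.6348, 0.1242, 0.016 ]), array([0.6163, 0.1662, 0.016 ]), array([0.5866, 0.1776, 0.016 ]), array([0.5449, 0.1583, 0.016 ])]
sc side [array([0.6349, 0.1201, 0.016 ]), array([0.6169, 0.1619, 0.016 ]), array([0.5864, 0.1744, 0.016 ]), array([0.5426, 0.156 , 0.016 ])]
```

The locator comes out with its origin at (0.586, 0.131) and +x at 68.7°, and the bar screws and hinge agree on that. The gate stands about 6° open. I'll write a planner that turns waypoints into rows.

```bash
cat > plan.py <<'E'
from h import *
import json
O=np.array([.586,.1313]); A=np.radians(68.7); X=np.array([np.cos(A),np.sin(A)]); Y=np.array([-X[1],X[0]])
H=np.array([.5097,.1155])
loc=lambda x,y: O+X*x+Y*y
toloc=lambda p: (np.array([(np.array(p[:2])-O)@X,(np.array(p[:2])-O)@Y])*1e3).round(1)
def gate(th,r=.118):
    a=A-np.pi/2-np.radians(th); return H+r*np.array([np.cos(a),np.sin(a)])
def pose():
    o=env.observe(); y=R.from_rotvec(o["tool_rot"]).apply([0,1,0])
    print("t",round(o["time_s"],2),"tcp",o["ee_pos"].round(4),"psi",round(np.degrees(np.arctan2(y[1],y[0])),1),"w",round(o["gripper_width"],4),"F",o["ft_force"].round(1),"ff",round(float(o["finger_force"]),1),"q",o["joint_pos"].round(2))
    return np.r_[o["ee_pos"],np.degrees(np.arctan2(y[1],y[0]))]
def plan(wps,start=None):
    """wps: (x,y,z,psi,grip_cm,step_cm). prints calls"""
    c=pose() if start is None else np.array(start,float); seq=[]; p=c.copy()
    for x,y,z,psi,g,st in wps:
        e=np.array([x,y,z,psi]); n=max(1,int(np.ceil(np.linalg.norm(e[:3]-p[:3])*100/st-1e-6)),int(np.ceil(abs(psi-p[3])/8.5)))
        seq+=[(p+(e-p)*k/n,g) for k in range(1,n+1)]; p=e
    for i in range(0,len(seq),5):
        rows=[]; a=np.radians(c[3]); tx=np.array([-np.sin(a),np.cos(a)]); ty=np.array([np.cos(a),np.sin(a)])
        for e,g in seq[i:i+5]:
            d=(e-c)*100; r=[round(float(d[:2]@tx),1),round(float(d[:2]@ty),1),round(-float(d[2]),1),0,0,round(-float(e[3]-c[3])),g]; rows.append(r)
        print(json.dumps(rows).replace(" ",""))
        r=rows[-1]; c=c+np.r_[(tx*r[0]+ty*r[1])/100,-r[2]/100,-r[5]]
    print("end",c.round(4))
E
python3 - <<'E'
from plan import *
g=gate(5.7); print(g, gate(100), gate(0))
plan([(.35,.30,.2,70,2.5,4.5),(*g,.13,63,2.5,4.5),(*g,.085,63,2.5,4.5)])
E
```

```text
[0.61483877 0.06192912] [0.44839674 0.01467386] [0.61963956 0.07263635]
t 0.3 tcp [0.1236 0.5358 0.2309] psi 77.0 w 0.0853 F [0.2 0.2 0.4] ff 0.0 q [ 1.24  0.09  1.37 -0.    1.68 -0.1 ]
[[-3.4,-2.2,0.4,0,0,1,2.5],[-6.8,-4.5,0.8,0,0,2,2.5],[-10.3,-6.7,1.2,0,0,3,2.5],[-13.7,-8.9,1.5,0,0,4,2.5],[-17.1,-11.2,1.9,0,0,4,2.5]]
[[-3.6,-2.0,0.4,0,0,1,2.5],[-7.1,-4.0,0.8,0,0,2,2.5],[-10.7,-6.0,1.2,0,0,3,2.5],[-14.3,-7.6,2.0,0,0,4,2.5],[-17.9,-9.3,2.7,0,0,5,2.5]]
[[-3.7,-1.3,0.8,0,0,0,2.5],[-7.4,-2.7,1.6,0,0,1,2.5],[-11.1,-4.0,2.4,0,0,2,2.5],[-14.9,-5.4,3.2,0,0,3,2.5],[-18.6,-6.7,3.9,0,0,3,2.5]]
[[-3.8,-1.2,0.8,0,0,1,2.5],[-7.5,-2.4,1.6,0,0,2,2.5],[-7.5,-2.4,6.1,0,0,2,2.5]]
end [6.14300e-01 6.17000e-02 8.49000e-02 6.30059e+01]
```

Request:
apply_moves([
  [-3.4, -2.2, 0.4, 0, 0, 1, 2.5],
  [-6.8, -4.5, 0.8, 0, 0, 2, 2.5],
  [-10.3, -6.7, 1.2, 0, 0, 3, 2.5],
  [-13.7, -8.9, 1.5, 0, 0, 4, 2.5],
  [-17.1, -11.2, 1.9, 0, 0, 4, 2.5],
], grip_force=20)

```text
time_s: 0.8
ee_pos: [0.266, 0.3872, 0.2123]
tool_rot: [0.464, 3.107, 0.001]
ft_force: [1.1, 1.1, 0.0]
gripper_width: 0.0248
finger_force: 0.0
```

Request:
apply_moves([
  [-3.6, -2.0, 0.4, 0, 0, 1, 2.5],
  [-7.1, -4.0, 0.8, 0, 0, 2, 2.5],
  [-10.7, -6.0, 1.2, 0, 0, 3, 2.5],
  [-14.3, -7.6, 2.0, 0, 0, 4, 2.5],
  [-17.9, -9.3, 2.7, 0, 0, 5, 2.5],
])

```text
time_s: 1.3
ee_pos: [0.4102, 0.2458, 0.1853]
tool_rot: [0.601, 3.083, 0.001]
ft_force: [0.8, -0.2, -0.2]
gripper_width: 0.0249
finger_force: 0.0
```

Request:
apply_moves([
  [-3.7, -1.3, 0.8, 0, 0, 0, 2.5],
  [-7.4, -2.7, 1.6, 0, 0, 1, 2.5],
  [-11.1, -4.0, 2.4, 0, 0, 2, 2.5],
  [-14.9, -5.4, 3.2, 0, 0, 3, 2.5],
  [-18.6, -6.7, 3.9, 0, 0, 3, 2.5],
])

```text
time_s: 1.8
ee_pos: [0.5575, 0.1139, 0.1458]
tool_rot: [-0.681, -3.067, -0.0]
ft_force: [0.2, 0.3, 0.4]
gripper_width: 0.0248
finger_force: 0.0
```

Request:
apply_moves([
  [-3.8, -1.2, 0.8, 0, 0, 1, 2.5],
  [-7.5, -2.4, 1.6, 0, 0, 2, 2.5],
  [-7.5, -2.4, 4.0, 0, 0, 2, 2.5],
  [-7.5, -2.4, 4.0, 0, 0, 2, 2.5],
])

```text
time_s: 2.2
ee_pos: [0.6123, 0.0608, 0.1018]
tool_rot: [-0.734, -3.046, 0.003]
ft_force: [-0.4, -0.3, -0.6]
gripper_width: 0.025
finger_force: 0.0
```

```bash
python3 - <<'E'
from plan import *
pose()
s=viewer.snapshot("side");t=viewer.snapshot("top")
a=cv2.resize(s["img"][170:270,180:320,::-1],None,fx=5,fy=5,interpolation=cv2.INTER_CUBIC)
cv2.imwrite("pics/a1.png",a)
E
```

```text
t 2.2 tcp [0.6123 0.0608 0.1018] psi 62.9 w 0.025 F [-0.4 -0.3 -0.6] ff 0.0 q [ 0.01  0.29  1.39  0.    1.47 -1.09]
```

View pics/a1.png

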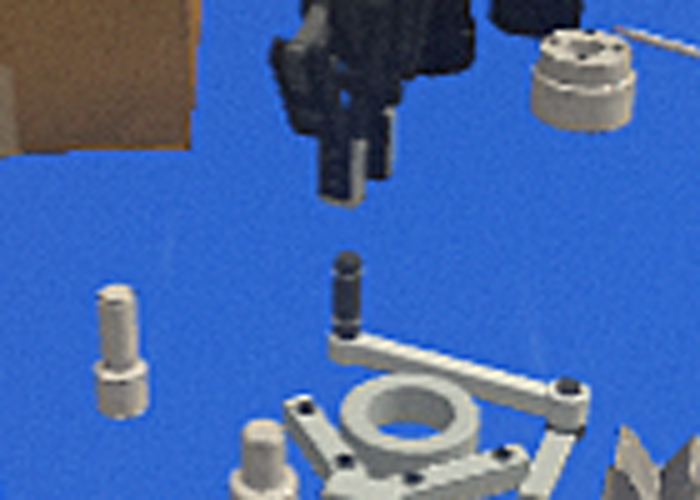

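The picture shows the open fingers just above the post, whose top is at (347,258). Next I'll descend astride it and swing the gate.

```bash
python3 - <<'E'
from plan import *
w=[(.614,.063,.08,63,2.5,2.5),(.614,.063,.032,63,2.5,2.5),(.614,.063,.032,63,2.0,2.5)]
for th in np.linspace(5.7,100,18)[1:]: w.append((*gate(th),.032,63-(th-5.7),2.0,4))
plan(w)
E
```

```text
t 2.3 tcp [0.6135 0.0621 0.1056] psi 63.0 w 0.0251 F [0.7 0.6 0.1] ff 0.0 q [ 0.01  0.29  1.39  0.    1.47 -1.09]
[[-0.0,0.1,1.3,0,0,0,2.5],[-0.0,0.1,2.6,0,0,0,2.5],[-0.0,0.1,5.0,0,0,0,2.5],[-0.0,0.1,7.4,0,0,0,2.5],[-0.0,0.1,7.4,0,0,0,2.0]]
[[-0.1,-1.2,-0.0,0,0,6,2.0],[0.1,-2.3,-0.0,0,0,11,2.0],[0.4,-3.4,-0.0,0,0,17,2.0],[0.8,-4.5,-0.0,0,0,22,2.0],[1.2,-5.5,-0.0,0,0,28,2.0]]
[[0.1,-1.2,-0.0,0,0,5,2.0],[0.2,-2.3,-0.0,0,0,11,2.0],[0.5,-3.4,-0.0,0,0,16,2.0],[0.9,-4.5,-0.0,0,0,22,2.0],[1.3,-5.6,-0.0,0,0,27,2.0]]
[[0.1,-1.1,-0.0,0,0,6,2.0],[0.3,-2.2,-0.0,0,0,12,2.0],[0.6,-3.4,-0.0,0,0,17,2.0],[1.0,-4.4,-0.0,0,0,23,2.0],[1.5,-5.5,-0.0,0,0,28,2.0]]
[[0.0,-1.1,-0.0,0,0,6,2.0],[0.2,-2.2,-0.0,0,0,11,2.0]]
end [ 4.48500e-01  1.45000e-02  3.16000e-02 -3.09831e+01]
```

Request:
apply_moves([
  [0, 0.1, 1.3, 0, 0, 0, 2.5],
  [0, 0.1, 2.6, 0, 0, 0, 2.5],
  [0, 0.1, 5.0, 0, 0, 0, 2.5],
  [0, 0.1, 7.4, 0, 0, 0, 2.5],
  [0, 0.1, 7.4, 0, 0, 0, 2.0],
])

```text
time_s: 2.8
ee_pos: [0.611, 0.0633, 0.0275]
tool_rot: [-0.73, -3.046, 0.003]
ft_force: [0.2, 0.6, 0.1]
gripper_width: 0.0199
finger_force: 0.0
```

Request:
apply_moves([
  [-0.1, -1.2, 0, 0, 0, 6, 2.0],
  [0.1, -2.3, 0, 0, 0, 11, 2.0],
  [0.4, -3.4, 0, 0, 0, 17, 2.0],
  [0.8, -4.5, 0, 0, 0, 22, 2.0],
  [1.2, -5.5, 0, 0, 0, 28, 2.0],
])

```text
time_s: 3.3
ee_pos: [0.5795, 0.0194, 0.0337]
tool_rot: [1.454, 2.783, 0.002]
ft_force: [0.3, 0.7, 0.5]
gripper_width: 0.0197
finger_force: 0.3
```

Request:
apply_moves([
  [0.1, -1.2, 0, 0, 0, 5, 2.0],
  [0.2, -2.3, 0, 0, 0, 11, 2.0],
  [0.5, -3.4, 0, 0, 0, 16, 2.0],
  [0.9, -4.5, 0, 0, 0, 22, 2.0],
  [1.3, -5.6, 0, 0, 0, 27, 2.0],
])

```text
time_s: 3.8
ee_pos: [0.5263, -0.0021, 0.0339]
tool_rot: [2.063, 2.366, 0.003]
ft_force: [0.4, -0.3, -0.0]
gripper_width: 0.0202
finger_force: 0.3
```

Request:
apply_moves([
  [0.1, -1.1, 0, 0, 0, 6, 2.0],
  [0.3, -2.2, 0, 0, 0, 12, 2.0],
  [0.6, -3.4, 0, 0, 0, 17, 2.0],
  [1.0, -4.4, 0, 0, 0, 23, 2.0],
  [1.5, -5.5, 0, 0, 0, 28, 2.0],
])

```text
time_s: 4.3
ee_pos: [0.4699, 0.0049, 0.0339]
tool_rot: [2.575, 1.796, 0.004]
ft_force: [1.1, 0.9, 0.5]
gripper_width: 0.0203
finger_force: 0.3
```

Request:
apply_moves([
  [0, -1.1, 0, 0, 0, 6, 2.0],
  [0.2, -2.2, 0, 0, 0, 11, 2.0],
  [0.2, -2.2, 0, 0, 0, 11, 2.0],
])

```text
time_s: 4.6
ee_pos: [0.4489, 0.015, 0.0334]
tool_rot: [2.733, 1.549, 0.002]
ft_force: [-0.1, -0.1, -1.1]
gripper_width: 0.02
finger_force: 0.0
```

```bash
python3 - <<'E'
from plan import *
pose(); print(gate(100),gate(98))
E
```

```text
t 4.6 tcp [0.4489 0.015  0.0334] psi -30.9 w 0.02 F [-0.1 -0.1 -1.1] ff 0.0 q [-0.09 -0.01  1.88  0.    1.27  0.45]
[0.44839674 0.01467386] [0.45195287 0.01259583]
```

The gate followed to about 98–100°. Next I'll go up and over to the ring's wall on the -x side.

```bash
python3 - <<'E'
from plan import *
c=np.array([.5845,.1295]); p=c-.027*X; print(p)
plan([(.4489,.015,.0334,-31,2.8,4),(.4489,.015,.033,-31,2.8,4),(.4489,.015,.11,-31,2.8,4),(*p,.09,68.7,3.2,4.5),(*p,.03,68.7,3.2,3)])
E
```

```text
[0.57469222 0.10434434]
t 4.6 tcp [0.4489 0.015  0.0334] psi -30.9 w 0.02 F [-0.1 -0.1 -1.1] ff 0.0 q [-0.09 -0.01  1.88  0.    1.27  0.45]
[[0.0,-0.0,-0.0,0,0,0,2.8],[0.0,-0.0,0.0,0,0,0,2.8],[0.0,-0.0,-3.8,0,0,0,2.8],[0.0,-0.0,-7.7,0,0,0,2.8],[1.2,0.5,-7.5,0,0,-8,3.2]]
[[1.1,0.7,0.2,0,0,-9,3.2],[2.2,1.4,0.3,0,0,-17,3.2],[3.3,2.0,0.5,0,0,-25,3.2],[4.4,2.7,0.7,0,0,-33,3.2],[5.4,3.4,0.8,0,0,-42,3.2]]
[[0.4,1.3,0.2,0,0,-8,3.2],[0.8,2.5,0.4,0,0,-16,3.2],[1.1,3.7,0.5,0,0,-25,3.2],[1.5,5.0,0.7,0,0,-33,3.2],[1.8,6.2,0.9,0,0,-41,3.2]]
[[-0.5,1.2,0.1,0,0,-9,3.2],[-0.5,1.2,3.1,0,0,-9,3.2],[-0.5,1.2,6.1,0,0,-9,3.2]]
end [5.74700e-01 1.04400e-01 3.04000e-02 6.90842e+01]
```

Request:
apply_moves([
  [0, 0, 0, 0, 0, 0, 2.8],
  [0, 0, 0, 0, 0, 0, 2.8],
  [0, 0, -3.8, 0, 0, 0, 2.8],
  [0, 0, -7.7, 0, 0, 0, 2.8],
  [1.2, 0.5, -7.5, 0, 0, -8, 3.2],
])

```text
time_s: 5.1
ee_pos: [0.464, 0.0211, 0.114]
tool_rot: [2.61, 1.734, 0.015]
ft_force: [0.7, -0.4, 0.1]
gripper_width: 0.0318
finger_force: 0.0
```

Request:
apply_moves([
  [1.1, 0.7, 0.2, 0, 0, -9, 3.2],
  [2.2, 1.4, 0.3, 0, 0, -17, 3.2],
  [3.3, 2.0, 0.5, 0, 0, -25, 3.2],
  [4.4, 2.7, 0.7, 0, 0, -33, 3.2],
  [5.4, 3.4, 0.8, 0, 0, -42, 3.2],
])

```text
time_s: 5.6
ee_pos: [0.5129, 0.0587, 0.0991]
tool_rot: [-1.824, -2.557, 0.0]
ft_force: [-0.3, -0.6, 0.4]
gripper_width: 0.0319
finger_force: 0.0
```

Request:
apply_moves([
  [0.4, 1.3, 0.2, 0, 0, -8, 3.2],
  [0.8, 2.5, 0.4, 0, 0, -16, 3.2],
  [1.1, 3.7, 0.5, 0, 0, -25, 3.2],
  [1.5, 5.0, 0.7, 0, 0, -33, 3.2],
  [1.8, 6.2, 0.9, 0, 0, -41, 3.2],
])

```text
time_s: 6.1
ee_pos: [0.5661, 0.0955, 0.0901]
tool_rot: [0.813, 3.034, 0.0]
ft_force: [0.7, -0.0, 0.3]
gripper_width: 0.0321
finger_force: 0.0
```

Request:
apply_moves([
  [-0.5, 1.2, 0.1, 0, 0, -9, 3.2],
  [-0.5, 1.2, 3.1, 0, 0, -9, 3.2],
  [-0.5, 1.2, 5.1, 0, 0, -9, 3.2],
  [-0.5, 1.2, 5.1, 0, 0, -9, 3.2],
])

```text
time_s: 6.5
ee_pos: [0.5731, 0.1028, 0.0352]
tool_rot: [-0.581, -3.08, 0.003]
ft_force: [-1.0, -0.4, -0.3]
gripper_width: 0.0319
finger_force: 0.0
```

```bash
python3 - <<'E'
from plan import *
pose()
s=viewer.snapshot("side");t=viewer.snapshot("top")
a=cv2.resize(s["img"][190:290,180:320,::-1],None,fx=4,fy=4,interpolation=cv2.INTER_CUBIC)
cv2.imwrite("pics/a2.png",a)
print(proj(s,[*(O*0+gate(100)),.066]),proj(t,[*gate(100),.066]))
E
```

```text
t 6.5 tcp [0.5731 0.1028 0.0352] psi 68.6 w 0.0319 F [-1.  -0.4 -0.3] ff 0.0 q [ 0.08  0.28  1.55  0.    1.32 -1.12]
[312.90346744 212.26612992] [226.72318149 237.81456238]
```

View pics/a2.png

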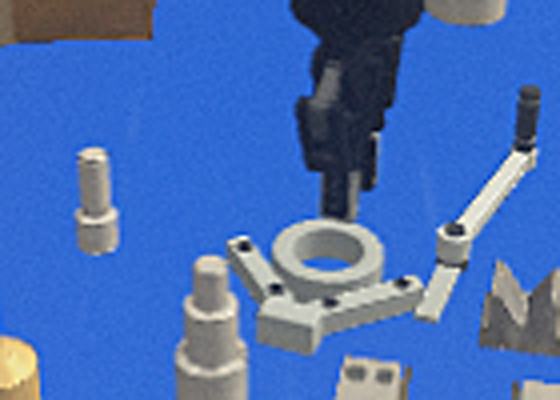

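The near fingertip is at (338,215), above the bore's far rim, and the post at (528,90) matches a 100° gate. Next I'll lower, grip and lift.

Request:
apply_moves([
  [0, 0, 1.5, 0, 0, 0, 3.2],
  [0, 0, 3.0, 0, 0, 0, 3.2],
  [0, 0, 3.4, 0, 0, 0, 3.2],
  [0, 0, 3.4, 0, 0, 0, 3.2],
  [0, 0, 3.4, 0, 0, 0, 3.2],
])

```text
time_s: 7.1
ee_pos: [0.5756, 0.1031, 0.0054]
tool_rot: [0.583, 3.087, 0.0]
ft_force: [0.5, 0.4, 0.8]
gripper_width: 0.0318
finger_force: 0.0
```

Request:
apply_moves([
  [0, 0, 0, 0, 0, 0, 0.8],
  [0, 0, 0, 0, 0, 0, 0.8],
  [0, 0, 0, 0, 0, 0, 0.8],
  [0, 0, 0, 0, 0, 0, 0.8],
], grip_force=70)

```text
time_s: 7.5
ee_pos: [0.5764, 0.1033, 0.0064]
tool_rot: [0.583, 3.085, 0.001]
ft_force: [-0.2, 0.8, 4.3]
gripper_width: 0.0113
finger_force: 63.5
```

Request:
apply_moves([
  [0, -0.2, -0.5, 0, 0, 0, 0.8],
  [0, -0.4, -1.5, 0, 0, 0, 0.8],
  [0, -0.6, -2.5, 0, 0, 0, 0.8],
  [0, -1.0, -3.5, 0, 0, 0, 0.8],
  [0, -1.5, -3.5, 0, 0, 0, 0.8],
])

```text
time_s: 8.0
ee_pos: [0.5715, 0.0889, 0.0428]
tool_rot: [0.582, 3.083, 0.002]
ft_force: [0.4, -1.0, -3.1]
gripper_width: 0.0112
finger_force: 63.6
```

```bash
python3 - <<'E'
from plan import *
p=pose()
t=np.array([.675,.015])-.027*X
plan([(*t,.041,69,.8,3),(*t,.011,69,.8,1.2),(*t,.007,69,.8,.2)])
E
```

```text
t 8.0 tcp [0.5715 0.0889 0.0428] psi 68.6 w 0.0112 F [ 0.4 -1.  -3.1] ff 63.6 q [ 0.06  0.26  1.56 -0.    1.32 -1.14]
t 8.0 tcp [0.5715 0.0889 0.0428] psi 68.6 w 0.0112 F [ 0.4 -1.  -3.1] ff 63.6 q [ 0.06  0.26  1.56 -0.    1.32 -1.14]
[[-2.5,-1.2,0.0,0,0,0,0.8],[-4.9,-2.3,0.1,0,0,0,0.8],[-7.4,-3.5,0.1,0,0,0,0.8],[-9.9,-4.6,0.1,0,0,0,0.8],[-12.3,-5.8,0.2,0,0,0,0.8]]
[[-0.0,-0.0,1.0,0,0,0,0.8],[-0.0,-0.0,2.0,0,0,0,0.8],[-0.0,-0.0,3.0,0,0,0,0.8],[-0.0,-0.0,3.2,0,0,0,0.8],[-0.0,-0.0,3.4,0,0,0,0.8]]
end [ 6.64900e-01 -1.00000e-02  6.80000e-03  6.86086e+01]
```

Request:
apply_moves([
  [-2.5, -1.2, 0, 0, 0, 0, 0.8],
  [-4.9, -2.3, 0, 0, 0, 0, 0.8],
  [-7.4, -3.5, 0, 0, 0, 0, 0.8],
  [-9.9, -4.6, 0, 0, 0, 0, 0.8],
  [-12.3, -5.8, 0, 0, 0, 0, 0.8],
])

```text
time_s: 8.5
ee_pos: [0.6637, -0.011, 0.04]
tool_rot: [-0.584, -3.086, 0.0]
ft_force: [-0.0, 0.7, -3.8]
gripper_width: 0.0112
finger_force: 63.7
```

Request:
apply_moves([
  [0, 0, 0, 0, 0, 0, 0.8],
  [0, 0, 1.0, 0, 0, 0, 0.8],
  [0, 0, 2.0, 0, 0, 0, 0.8],
  [0, 0, 3.0, 0, 0, 0, 0.8],
  [0, 0, 3.2, 0, 0, 0, 0.8],
])

```text
time_s: 9.0
ee_pos: [0.6619, -0.009, 0.0066]
tool_rot: [-0.581, -3.084, 0.0]
ft_force: [-1.3, -0.6, -0.3]
gripper_width: 0.0112
finger_force: 64.3
```

Request:
apply_moves([
  [0, 0, 0, 0, 0, 0, 0.8],
  [0, 0, 0.2, 0, 0, 0, 0.8],
  [0, 0, 0.2, 0, 0, 0, 0.8],
])

```text
time_s: 9.3
ee_pos: [0.6636, -0.0094, 0.0066]
tool_rot: [0.583, 3.087, 0.001]
ft_force: [-0.0, -0.0, -2.5]
gripper_width: 0.0115
finger_force: 63.8
```

The ring is down. I'll release it, rise, and go behind the collar. It measures about (0.452, -0.247), and its heading to the seat is about 70°, nearly the locator's +x.

Request:
apply_moves([
  [0, 0, 0, 0, 0, 0, 2.8],
  [0, 0, 0, 0, 0, 0, 2.8],
  [0, 0, 0, 0, 0, 0, 2.8],
  [0, 0, -3.0, 0, 0, 0, 2.8],
  [0, 0, -7.0, 0, 0, 0, 2.8],
])

```text
time_s: 9.8
ee_pos: [0.6613, -0.0096, 0.0739]
tool_rot: [-0.582, -3.08, 0.001]
ft_force: [0.1, -0.3, -0.3]
gripper_width: 0.0283
finger_force: 0.0
```

```bash
python3 - <<'E'
from plan import *
c=np.array([.452,-.247]); d=O-c; d/=np.linalg.norm(d); print(np.degrees(np.arctan2(d[1],d[0])))
b=c-.068*d; print(b)
plan([(.50,-.14,.12,0,5,4.5),(*b,.10,-20,5,4.5),(*b,.03,-20,5,3.5),(*b,.008,-20,5,1.2)])
s=viewer.snapshot("side");t=viewer.snapshot("top")
m=np.hstack([cv2.resize(t["img"][160:260,150:290,::-1],None,fx=2.8,fy=4,interpolation=cv2.INTER_CUBIC),cv2.resize(s["img"][180:280,180:320,::-1],None,fx=2.8,fy=4,interpolation=cv2.INTER_CUBIC)])
cv2.imwrite("pics/a3.png",m)
E
```

```text
70.49502824063534
[ 0.42929557 -0.31109765]
t 9.8 tcp [ 0.6613 -0.0096  0.0739] psi 68.6 w 0.0283 F [ 0.1 -0.3 -0.3] ff 0.0 q [-0.1   0.41  1.29  0.    1.45 -1.3 ]
[[1.1,-2.0,-0.5,0,0,8,5],[2.3,-4.0,-1.0,0,0,15,5],[3.4,-6.0,-1.5,0,0,23,5],[4.6,-8.0,-2.0,0,0,30,5],[5.7,-10.0,-2.6,0,0,38,5]]
[[-0.3,-2.3,-0.5,0,0,8,5],[-0.7,-4.6,-1.0,0,0,15,5],[-1.0,-6.9,-1.5,0,0,23,5],[-1.3,-9.1,-2.0,0,0,31,5],[-3.6,-12.1,-1.6,0,0,35,5]]
[[-3.5,-1.2,0.4,0,0,4,5],[-7.0,-2.3,0.8,0,0,8,5],[-10.5,-3.5,1.2,0,0,12,5],[-14.1,-4.6,1.6,0,0,16,5],[-14.1,-4.6,5.1,0,0,16,5]]
[[0.0,-0.0,3.5,0,0,0,5],[0.0,-0.0,4.6,0,0,0,5],[0.0,-0.0,5.7,0,0,0,5]]
end [ 4.29200e-01 -3.11500e-01  7.90000e-03 -2.04076e+01]
```

View pics/a3.png

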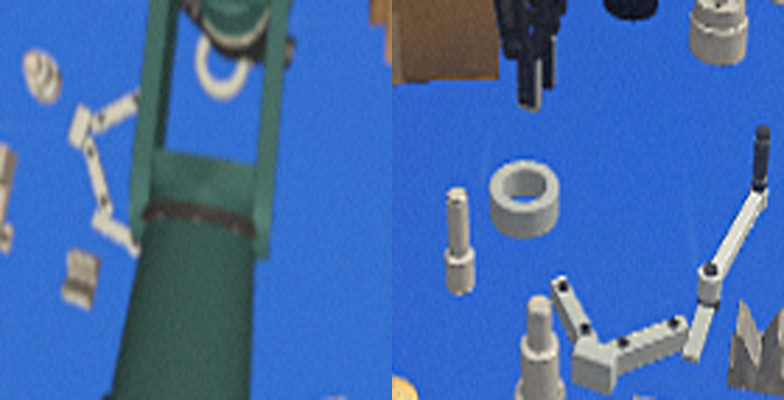

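The ring lies flat outside the locator at (525,195) in the right half, clear of the plug, and the gate is wide open. Next I'll move behind the collar.

Request:
apply_moves([
  [1.1, -2.0, -0.5, 0, 0, 8, 5],
  [2.3, -4.0, -1.0, 0, 0, 15, 5],
  [3.4, -6.0, -1.5, 0, 0, 23, 5],
  [4.6, -8.0, -2.0, 0, 0, 30, 5],
  [5.7, -10.0, -2.6, 0, 0, 38, 5],
])

```text
time_s: 10.4
ee_pos: [0.5732, -0.0826, 0.1027]
tool_rot: [1.564, 2.724, 0.0]
ft_force: [-1.2, -0.4, 0.6]
gripper_width: 0.05
finger_force: 0.0
```

Request:
apply_moves([
  [-0.3, -2.3, -0.5, 0, 0, 8, 5],
  [-0.7, -4.6, -1.0, 0, 0, 15, 5],
  [-1.0, -6.9, -1.5, 0, 0, 23, 5],
  [-1.3, -9.1, -2.0, 0, 0, 31, 5],
  [-3.6, -12.1, -1.6, 0, 0, 35, 5],
])

```text
time_s: 10.9
ee_pos: [0.4884, -0.1742, 0.1203]
tool_rot: [2.304, 2.131, 0.004]
ft_force: [0.9, -0.8, 1.1]
gripper_width: 0.0502
finger_force: 0.0
```

Request:
apply_moves([
  [-3.5, -1.2, 0.4, 0, 0, 4, 5],
  [-7.0, -2.3, 0.8, 0, 0, 8, 5],
  [-10.5, -3.5, 1.2, 0, 0, 12, 5],
  [-14.1, -4.6, 1.6, 0, 0, 16, 5],
  [-14.1, -4.6, 3.0, 0, 0, 16, 5],
])

```text
time_s: 11.4
ee_pos: [0.4308, -0.3167, 0.0901]
tool_rot: [2.58, 1.781, -0.001]
ft_force: [-0.1, -0.1, 0.1]
gripper_width: 0.05
finger_force: 0.0
```

```bash
python3 - <<'E'
from plan import *
pose()
s=viewer.snapshot("side");t=viewer.snapshot("top")
m=np.hstack([cv2.resize(t["img"][190:290,260:360,::-1],None,fx=4,fy=4,interpolation=cv2.INTER_CUBIC),cv2.resize(s["img"][120:220,240:340,::-1],None,fx=4,fy=4,interpolation=cv2.INTER_CUBIC)])
cv2.imwrite("pics/a4.png",m)
print(pose()[:3]); p=env.observe()["ee_pos"]
for c in(t,s): print(proj(c,p),proj(c,[.452,-.247,.0]),proj(c,[p[0],p[1],0]))
E
```

```text
t 11.4 tcp [ 0.4308 -0.3167  0.0901] psi -20.8 w 0.05 F [-0.1 -0.1  0.1] ff 0.0 q [-0.74  0.12  1.62 -0.    1.4  -0.38]
t 11.5 tcp [ 0.43   -0.3113  0.0863] psi -20.5 w 0.0498 F [-0.3  0.2  0.1] ff 0.0 q [-0.73  0.12  1.63  0.    1.4  -0.38]
[ 0.43000912 -0.31125199  0.08627961]
[326.62691495 244.40966084] [302.72621336 238.34839603] [320.96003435 244.81287145]
[302.10582056 160.80226506] [296.2633881  191.85485327] [300.07425856 184.00483291]
```

View pics/a4.png

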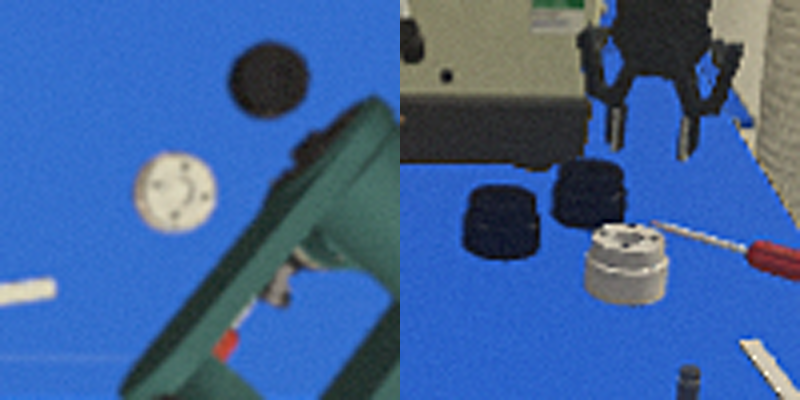

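The fingertips in the side view, at mid (651,153), agree with the TCP projection, and the collar agrees with its estimate. I'll check the clearance to the hidden black part before lowering.

```bash
python3 - <<'E'
from plan import *
s=viewer.snapshot("side");t=viewer.snapshot("top")
print("top b1",plane(t,326.7,210,.03),"b2",plane(t,347.3,234.3,.03),"screwdriver tip",plane(t,335,250,.005),plane(t,319,272,.01))
print("side", plane(s,287.2,168,.03),plane(s,265.5,175.5,.03))
plan([(.429,-.311,.03,-20,5,3.5),(.429,-.311,.008,-20,5,1.2)])
E
```

```text
top b1 [ 0.54939278 -0.32683542  0.03      ] b2 [ 0.46595817 -0.39750218  0.03      ] screwdriver tip [ 0.41221579 -0.35962544  0.005     ] [ 0.33691853 -0.30112209  0.01      ]
side [ 0.46896183 -0.38489625  0.03      ] [ 0.55209114 -0.3119763   0.03      ]
t 11.6 tcp [ 0.4314 -0.3107  0.0879] psi -20.3 w 0.0499 F [-0.4 -0.2  0.4] ff 0.0 q [-0.73  0.12  1.62  0.    1.4  -0.38]
[[-0.1,-0.1,2.9,0,0,0,5],[-0.1,-0.2,5.8,0,0,0,5],[-0.1,-0.2,6.9,0,0,0,5],[-0.1,-0.2,8.0,0,0,0,5]]
end [ 4.29200e-01 -3.10900e-01  7.90000e-03 -2.03441e+01]
```

Request:
apply_moves([
  [-0.1, -0.1, 2.9, 0, 0, 0, 5],
  [-0.1, -0.2, 5.8, 0, 0, 0, 5],
  [-0.1, -0.2, 6.9, 0, 0, 0, 5],
  [-0.1, -0.2, 8.0, 0, 0, 0, 5],
  [-0.1, -0.2, 8.0, 0, 0, 0, 5],
])

```text
time_s: 12.1
ee_pos: [0.4291, -0.311, 0.0075]
tool_rot: [-2.577, -1.794, 0.0]
ft_force: [-0.2, -0.0, -1.2]
gripper_width: 0.0503
finger_force: 0.0
```

```bash
python3 - <<'E'
from plan import *
viewer.snapshot("side")
q=loc(-.09,0); print(q)
plan([(.443,-.272,.007,-20,5,1.0),(*q,.007,-20.6,5,1.6)])
E
```

```text
[0.55330739 0.04744779]
t 12.15 tcp [ 0.4296 -0.3117  0.0086] psi -20.4 w 0.05 F [ 0.6  1.1 -0.1] ff 0.0 q [-0.73  0.2   1.71  0.    1.24 -0.38]
[[0.8,-0.0,0.0,0,0,0,5],[1.7,-0.0,0.1,0,0,0,5],[2.5,-0.1,0.1,0,0,0,5],[3.3,-0.1,0.1,0,0,0,5],[4.2,-0.1,0.2,0,0,0,5]]
[[1.5,-0.1,-0.0,0,0,0,5],[3.1,-0.1,-0.0,0,0,0,5],[4.6,-0.1,-0.0,0,0,0,5],[6.1,-0.2,-0.0,0,0,0,5],[7.7,-0.2,-0.0,0,0,0,5]]
[[1.5,-0.0,-0.0,0,0,0,5],[3.0,-0.1,-0.0,0,0,0,5],[4.6,-0.1,-0.0,0,0,0,5],[6.1,-0.1,-0.0,0,0,0,5],[7.6,-0.2,-0.0,0,0,0,5]]
[[1.6,-0.0,-0.0,0,0,0,5],[3.1,-0.0,-0.0,0,0,0,5],[4.6,-0.1,-0.0,0,0,0,5],[6.2,-0.1,-0.0,0,0,0,5],[7.7,-0.1,-0.0,0,0,0,5]]
[[1.6,-0.1,-0.0,0,0,0,5],[3.1,-0.1,-0.0,0,0,0,5],[4.6,-0.2,-0.0,0,0,0,5],[6.2,-0.2,-0.0,0,0,0,5],[7.7,-0.2,-0.0,0,0,0,5]]
[[1.5,-0.1,-0.0,0,0,0,5],[3.1,-0.1,-0.0,0,0,0,5]]
end [ 5.53300e-01  4.77000e-02  6.60000e-03 -2.03502e+01]
```

Request:
apply_moves([
  [0.8, 0, 0, 0, 0, 0, 5],
  [1.6, 0, 0, 0, 0, 0, 5],
  [2.4, -0.1, 0, 0, 0, 0, 5],
  [3.2, -0.1, 0, 0, 0, 0, 5],
  [4.2, -0.1, 0, 0, 0, 0, 5],
])

```text
time_s: 12.65
ee_pos: [0.4435, -0.2725, 0.0088]
tool_rot: [2.577, 1.791, -0.0]
ft_force: [2.4, -3.6, -1.1]
gripper_width: 0.0499
finger_force: 1.7
```

Request:
apply_moves([
  [1.2, 0, 0, 0, 0, 0, 5],
  [2.6, -0.1, 0, 0, 0, 0, 5],
  [4.0, -0.1, 0, 0, 0, 0, 5],
  [5.2, -0.2, 0, 0, 0, 0, 5],
  [6.0, -0.2, 0, 0, 0, 0, 5],
])

```text
time_s: 13.15
ee_pos: [0.4621, -0.2145, 0.0086]
tool_rot: [2.578, 1.794, -0.001]
ft_force: [-0.9, -6.0, 1.9]
gripper_width: 0.05
finger_force: 2.9
```

```bash
python3 - <<'E'
from plan import *
s=viewer.snapshot("side")
crop(s,200,130,340,230,5,"a5.png")
q=loc(-.09,0)
plan([(*q,.008,-20.6,5,1.5)])
E
```

```text
t 13.2 tcp [ 0.4626 -0.2133  0.0085] psi -20.3 w 0.0504 F [-0.9 -1.7  2.4] ff 1.8 q [-0.54  0.16  1.76  0.    1.23 -0.19]
[[1.5,-0.0,0.0,0,0,0,5],[2.9,-0.1,0.0,0,0,0,5],[4.4,-0.1,0.0,0,0,0,5],[5.8,-0.1,0.0,0,0,0,5],[7.3,-0.1,0.0,0,0,0,5]]
[[1.4,-0.1,0.0,0,0,0,5],[2.9,-0.1,0.0,0,0,0,5],[4.3,-0.1,0.0,0,0,0,5],[5.8,-0.2,0.0,0,0,0,5],[7.2,-0.2,0.0,0,0,0,5]]
[[1.5,-0.0,0.0,0,0,0,5],[2.9,-0.0,0.0,0,0,0,5],[4.4,-0.1,0.0,0,0,0,5],[5.8,-0.1,0.0,0,0,0,5],[7.3,-0.1,0.0,0,0,0,5]]
[[1.4,-0.1,0.0,0,0,0,5],[2.9,-0.1,0.0,0,0,0,5],[4.4,-0.1,0.1,0,0,0,5],[5.8,-0.1,0.1,0,0,0,5]]
end [ 5.53700e-01  4.73000e-02  7.50000e-03 -2.03265e+01]
```

View pics/a5.png

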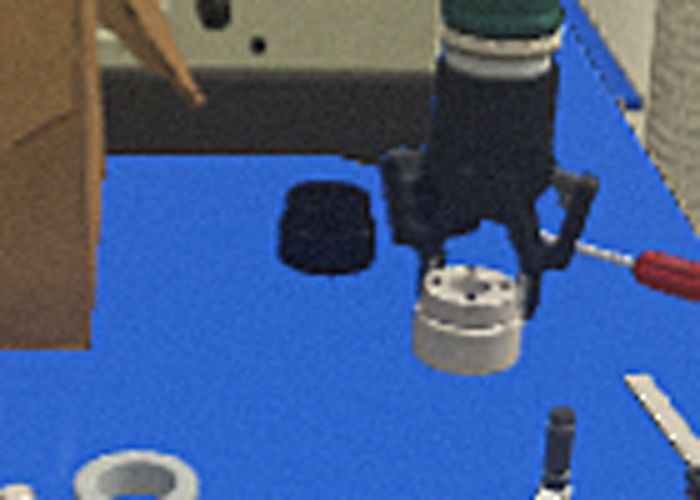

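The collar is upright in the fork at (468,320), with both fingers behind it. I'll keep pushing.

Request:
apply_moves([
  [1.2, 0, 0, 0, 0, 0, 5],
  [2.6, -0.1, 0, 0, 0, 0, 5],
  [4.1, -0.1, 0, 0, 0, 0, 5],
  [5.7, -0.1, 0, 0, 0, 0, 5],
  [7.3, -0.1, 0, 0, 0, 0, 5],
])

```text
time_s: 13.7
ee_pos: [0.4863, -0.1466, 0.0086]
tool_rot: [2.579, 1.792, -0.002]
ft_force: [-2.3, -6.8, 2.2]
gripper_width: 0.0497
finger_force: 3.1
```

Request:
apply_moves([
  [1.4, -0.1, 0, 0, 0, 0, 5],
  [2.9, -0.1, 0, 0, 0, 0, 5],
  [4.3, -0.1, 0, 0, 0, 0, 5],
  [5.8, -0.2, 0, 0, 0, 0, 5],
  [7.2, -0.2, 0, 0, 0, 0, 5],
])

```text
time_s: 14.2
ee_pos: [0.5092, -0.0784, 0.0085]
tool_rot: [2.579, 1.793, -0.003]
ft_force: [-2.0, -6.2, 4.2]
gripper_width: 0.0503
finger_force: 3.3
```

Request:
apply_moves([
  [1.4, 0, 0, 0, 0, 0, 5],
  [2.8, 0, 0, 0, 0, 0, 5],
  [4.1, -0.1, 0, 0, 0, 0, 5],
  [5.2, -0.1, 0, 0, 0, 0, 5],
  [6.0, -0.1, 0, 0, 0, 0, 5],
])

```text
time_s: 14.7
ee_pos: [0.529, -0.0218, 0.0085]
tool_rot: [2.579, 1.793, -0.004]
ft_force: [-2.3, -6.7, 4.2]
gripper_width: 0.0499
finger_force: 3.5
```

```bash
python3 - <<'E'
from plan import *
s=viewer.snapshot("side")
crop(s,200,150,340,270,5,"a6.png")
p=pose(); print(toloc(p))
plan([(*loc(-.055,0),.008,-21.3,5,1.0),(*loc(-.038,0),.008,-21.3,5,.4)],p)
E
```

```text
t 14.75 tcp [ 0.5295 -0.0205  0.0085] psi -20.4 w 0.05 F [-0.9 -3.3  3.8] ff 2.4 q [-0.15  0.2   1.71  0.    1.24  0.21]
[-162.    -2.5]
[[1.0,-0.0,0.0,0,0,0,5],[1.9,-0.0,0.0,0,0,0,5],[2.9,-0.0,0.0,0,0,0,5],[3.9,-0.0,0.0,0,0,0,5],[4.9,-0.0,0.0,0,0,0,5]]
[[0.9,-0.0,0.0,0,0,1,5],[1.9,-0.0,0.0,0,0,1,5],[2.9,-0.1,0.0,0,0,1,5],[3.9,-0.1,0.0,0,0,1,5],[4.8,-0.1,0.0,0,0,1,5]]
[[1.0,0.0,0.1,0,0,0,5],[1.3,0.0,0.1,0,0,0,5],[1.7,0.0,0.1,0,0,0,5],[2.0,0.0,0.1,0,0,0,5],[2.4,0.0,0.1,0,0,0,5]]
[[0.3,0.0,-0.0,0,0,0,5]]
end [ 5.72100e-01  9.59000e-02  7.50000e-03 -2.13551e+01]
```

View pics/a6.png

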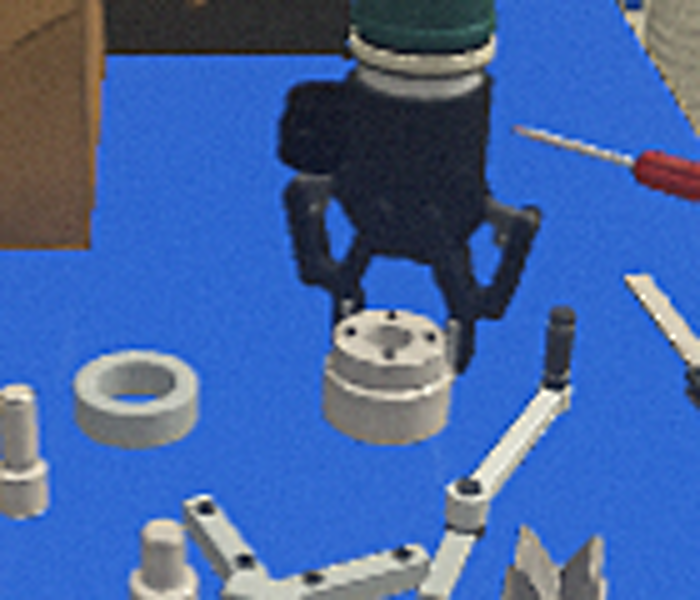

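The collar is upright and heading into the mouth: centre about (388,380), between the ring on the left and the open gate on the right. That was picture ten, so the rest is by numbers.

Request:
apply_moves([
  [1.0, 0, 0, 0, 0, 0, 5],
  [1.9, 0, 0, 0, 0, 0, 5],
  [2.9, 0, 0, 0, 0, 0, 5],
  [3.9, 0, 0, 0, 0, 0, 5],
  [4.9, 0, 0, 0, 0, 0, 5],
])

```text
time_s: 15.25
ee_pos: [0.5459, 0.0235, 0.0084]
tool_rot: [2.58, 1.792, -0.004]
ft_force: [-2.6, -6.2, 3.6]
gripper_width: 0.0501
finger_force: 4.0
```

Request:
apply_moves([
  [0.9, 0, 0, 0, 0, 1, 5],
  [1.9, 0, 0, 0, 0, 1, 5],
  [2.9, -0.1, 0, 0, 0, 1, 5],
  [3.9, -0.1, 0, 0, 0, 1, 5],
  [4.7, -0.1, 0, 0, 0, 1, 5],
])

```text
time_s: 15.75
ee_pos: [0.5613, 0.068, 0.0084]
tool_rot: [2.595, 1.77, -0.005]
ft_force: [-2.9, -6.9, 4.7]
gripper_width: 0.0504
finger_force: 4.2
```

Request:
apply_moves([
  [0.5, 0, 0, 0, 0, 0, 5],
  [0.9, 0, 0, 0, 0, 0, 5],
  [1.2, 0, 0, 0, 0, 0, 5],
  [1.5, 0, 0, 0, 0, 0, 5],
])

```text
time_s: 16.15
ee_pos: [0.5665, 0.0814, 0.0084]
tool_rot: [2.595, 1.77, -0.006]
ft_force: [-2.4, -5.5, 5.4]
gripper_width: 0.0502
finger_force: 4.2
```

```bash
python3 - <<'E'
from plan import *
s=viewer.snapshot("side");p=pose(); print(toloc(p))
print("ring",plane(s,227.4,225.4,.022), "dist hinge",np.linalg.norm(plane(s,227.4,225.4,.022)[:2]-H))
E
```

```text
t 16.2 tcp [0.5667 0.082  0.0085] psi -21.4 w 0.0499 F [-2.4 -5.5  5. ] ff 3.9 q [ 0.05  0.29  1.6  -0.    1.26  0.42]
[-52.9   0.1]
ring [0.67077539 0.01102438 0.022     ] dist hinge 0.19199071801807635
```

Request:
apply_moves([
  [0.3, 0, 0, 0, 0, 0, 5],
  [0.6, 0, 0, 0, 0, 0, 5],
  [0.9, 0, 0, 0, 0, 0, 5],
  [1.2, 0, 0, 0, 0, 0, 5],
  [1.4, 0, 0, 0, 0, 0, 5],
])

```text
time_s: 16.7
ee_pos: [0.5716, 0.0945, 0.0084]
tool_rot: [2.595, 1.77, -0.006]
ft_force: [-1.7, -7.8, 5.0]
gripper_width: 0.0498
finger_force: 4.2
```

Request:
apply_moves([
  [0.1, 0, 0, 0, 0, 0, 5],
  [0.2, 0, 0, 0, 0, 0, 5],
  [0.3, 0, 0, 0, 0, 0, 5],
])

```text
time_s: 17.0
ee_pos: [0.5726, 0.0971, 0.0084]
tool_rot: [2.595, 1.77, -0.006]
ft_force: [-1.7, -6.4, 5.3]
gripper_width: 0.0499
finger_force: 4.2
```

Request:
apply_moves([
  [0.1, 0, 0, 0, 0, 0, 5],
  [0.2, 0, 0, 0, 0, 0, 5],
  [0.3, 0, 0, 0, 0, 0, 5],
])

```text
time_s: 17.3
ee_pos: [0.5737, 0.0999, 0.0084]
tool_rot: [2.596, 1.77, -0.006]
ft_force: [-2.8, -6.3, 4.6]
gripper_width: 0.0501
finger_force: 4.2
```

Request:
apply_moves([
  [0.1, 0, 0, 0, 0, 0, 5],
  [0.2, 0, 0, 0, 0, 0, 5],
])

```text
time_s: 17.5
ee_pos: [0.5745, 0.1017, 0.0084]
tool_rot: [2.596, 1.77, -0.006]
ft_force: [-3.1, -7.4, 5.8]
gripper_width: 0.0503
finger_force: 4.2
```

Request:
apply_moves([
  [0.1, 0, 0, 0, 0, 0, 5],
  [0.2, 0, 0, 0, 0, 0, 5],
])

```text
time_s: 17.7
ee_pos: [0.5751, 0.1034, 0.0084]
tool_rot: [2.595, 1.77, -0.007]
ft_force: [-3.5, -9.7, 6.6]
gripper_width: 0.0501
finger_force: 5.1
```

Request:
apply_moves([
  [0.1, 0, 0, 0, 0, 0, 5],
  [0.2, 0, 0, 0, 0, 0, 5],
])

```text
time_s: 17.9
ee_pos: [0.5752, 0.1036, 0.0084]
tool_rot: [2.594, 1.769, -0.012]
ft_force: [-5.1, -12.8, 8.1]
gripper_width: 0.0502
finger_force: 7.0
```

Request:
apply_moves([
  [0.1, 0, 0, 0, 0, 0, 5],
  [0.2, 0, 0, 0, 0, 0, 5],
])

```text
time_s: 18.1
ee_pos: [0.5753, 0.1038, 0.0083]
tool_rot: [2.592, 1.768, -0.017]
ft_force: [-7.0, -16.6, 9.4]
gripper_width: 0.0501
finger_force: 9.3
```

The force rose to 18 N straight along -x with no further motion, so the collar is seated on both faces. Next I'll back off and go over the gate post.

```bash
python3 - <<'E'
from plan import *
g=gate(99); p=pose(); print(toloc(p))
plan([(*loc(-.033,0),.008,-21.3,5,1.),(*loc(-.065,0),.008,-21.3,5,1.6),(*loc(-.075,0),.045,-21.3,5,4),(*loc(-.08,0),.11,-23,2.8,4),(*g,.11,-30,2.8,4),(*g,.075,-30,2.8,4)],p)
E
```

```text
t 18.1 tcp [0.5753 0.1038 0.0083] psi -21.4 w 0.0501 F [ -7.  -16.6   9.4] ff 9.3 q [ 0.09  0.31  1.56 -0.01  1.27  0.46]
[-29.5  -0. ]
[[-0.3,0.0,0.0,0,0,0,5],[-1.9,0.0,0.0,0,0,0,5],[-3.5,0.0,0.0,0,0,0,5],[-4.5,0.0,-3.7,0,0,0,5],[-4.8,0.0,-6.9,0,0,1,2.8]]
[[-0.2,0.0,-3.3,0,0,1,2.8],[-2.9,-2.7,-3.3,0,0,3,2.8],[-5.6,-5.5,-3.3,0,0,5,2.8],[-8.3,-8.2,-3.3,0,0,8,2.8],[-8.3,-8.2,0.2,0,0,8,2.8]]
end [ 4.50300e-01  1.37000e-02  7.53000e-02 -3.04169e+01]
```

Request:
apply_moves([
  [-0.7, 0, 0, 0, 0, 0, 5],
  [-2.2, 0, 0, 0, 0, 0, 5],
  [-3.8, 0, 0, 0, 0, 0, 5],
  [-4.8, 0, -3.7, 0, 0, 0, 5],
  [-5.1, 0, -6.9, 0, 0, 1, 2.8],
])

```text
time_s: 18.6
ee_pos: [0.5571, 0.06, 0.0764]
tool_rot: [-2.61, -1.744, 0.005]
ft_force: [0.2, 1.1, -0.2]
gripper_width: 0.0367
finger_force: 0.0
```

Request:
apply_moves([
  [-0.2, 0, -3.3, 0, 0, 1, 2.8],
  [-2.9, -2.7, -3.3, 0, 0, 3, 2.8],
  [-5.6, -5.5, -3.3, 0, 0, 5, 2.8],
  [-8.3, -8.2, -3.3, 0, 0, 8, 2.8],
  [-8.3, -8.2, -2.0, 0, 0, 8, 2.8],
])

```text
time_s: 19.1
ee_pos: [0.4488, 0.0146, 0.0979]
tool_rot: [2.728, 1.558, 0.002]
ft_force: [0.6, -0.0, -0.1]
gripper_width: 0.028
finger_force: 0.0
```

```bash
python3 - <<'E'
from plan import *
s=viewer.snapshot("side"); t=viewer.snapshot("top")
# collar top: side-view mask, and post by dark mask
g=gate(99)
hsv=cv2.cvtColor(s["img"],cv2.COLOR_RGB2HSV)
u,v=proj(s,[*O,.025]).round().astype(int); x0,y0=u-25,v-25
m=fg(s,(u-16,v-22,u+17,v+10)); n,l,st,ce=cv2.connectedComponentsWithStats(m)
i=l[v,u]; print("O proj",u,v,"blob",st[i])
for z in(.0,.03,.049):
  print(z,[proj(s,[*(O+r*np.array([1,0])),z]).round(1) for r in(-.034,.034)])
row=lambda r:np.where(m[r])[0]
for r in range(v-14,v+2,2): q=row(r); print(r,q.min() if len(q) else None,q.max() if len(q) else None)
w=[(*g,.075,-30,2.8,4),(*g,.034,-30,2.8,2),(*g,.034,-30,2.0,2)]
for th in np.linspace(99,4,18)[1:]: w.append((*gate(th),.034,-30+(99-th),2.0,4))
plan(w)
E
```

```text
O proj 262 251 blob [246 237  33  24 628]
0.0 [array([275.5, 259.7]), array([247. , 259.5])]
0.03 [array([276.2, 249.2]), array([247.2, 249. ])]
0.049 [array([276.6, 242.4]), array([247.4, 242.2])]
237 257 266
239 252 271
241 250 274
243 250 274
245 250 275
247 249 274
249 248 276
251 248 276
t 19.2 tcp [0.4498 0.0155 0.0954] psi -30.4 w 0.0278 F [0.6 0.3 0.1] ff 0.0 q [-0.09 -0.07  1.8   0.    1.41  0.44]
[[-0.1,0.1,2.0,0,0,0,2.8],[-0.1,0.1,3.4,0,0,0,2.8],[-0.1,0.1,4.8,0,0,0,2.8],[-0.1,0.1,6.1,0,0,0,2.8],[-0.1,0.1,6.1,0,0,0,2.0]]
[[0.0,1.2,0.0,0,0,-6,2.0],[0.2,2.3,0.0,0,0,-12,2.0],[0.5,3.4,0.0,0,0,-17,2.0],[0.9,4.5,0.0,0,0,-23,2.0],[1.3,5.6,0.0,0,0,-28,2.0]]
[[0.1,1.1,0.0,0,0,-6,2.0],[0.3,2.3,0.0,0,0,-12,2.0],[0.6,3.4,0.0,0,0,-17,2.0],[1.0,4.5,0.0,0,0,-23,2.0],[1.4,5.5,0.0,0,0,-28,2.0]]
[[0.1,1.2,0.0,0,0,-6,2.0],[0.3,2.3,0.0,0,0,-12,2.0],[0.5,3.4,0.0,0,0,-17,2.0],[0.9,4.5,0.0,0,0,-23,2.0],[1.4,5.6,0.0,0,0,-28,2.0]]
[[0.1,1.1,0.0,0,0,-6,2.0],[0.3,2.3,0.0,0,0,-11,2.0]]
end [6.16300e-01 6.57000e-02 3.44000e-02 6.45522e+01]
```

The collar silhouette, columns 248–276, matches a part seated at the locator origin. I'll shut the gate now.

Request:
apply_moves([
  [-0.1, 0.1, 2.0, 0, 0, 0, 2.8],
  [-0.1, 0.1, 3.4, 0, 0, 0, 2.8],
  [-0.1, 0.1, 4.8, 0, 0, 0, 2.8],
  [-0.1, 0.1, 6.1, 0, 0, 0, 2.8],
  [-0.1, 0.1, 6.1, 0, 0, 0, 2.0],
])

```text
time_s: 19.7
ee_pos: [0.4509, 0.0147, 0.034]
tool_rot: [-2.723, -1.56, 0.006]
ft_force: [0.6, -0.1, 0.6]
gripper_width: 0.02
finger_force: 0.0
```

Request:
apply_moves([
  [0, 1.2, 0, 0, 0, -6, 2.0],
  [0.2, 2.3, 0, 0, 0, -12, 2.0],
  [0.5, 3.4, 0, 0, 0, -17, 2.0],
  [0.9, 4.5, 0, 0, 0, -23, 2.0],
  [1.3, 5.6, 0, 0, 0, -28, 2.0],
])

```text
time_s: 20.2
ee_pos: [0.5079, -0.0026, 0.0367]
tool_rot: [-2.263, -2.179, -0.001]
ft_force: [-0.3, 0.2, 0.4]
gripper_width: 0.0199
finger_force: 0.3
```

Request:
apply_moves([
  [0.1, 1.1, 0, 0, 0, -6, 2.0],
  [0.3, 2.3, 0, 0, 0, -12, 2.0],
  [0.6, 3.4, 0, 0, 0, -17, 2.0],
  [1.0, 4.5, 0, 0, 0, -23, 2.0],
  [1.4, 5.5, 0, 0, 0, -28, 2.0],
])

```text
time_s: 20.7
ee_pos: [0.5635, 0.0092, 0.0367]
tool_rot: [-1.668, -2.662, -0.001]
ft_force: [-1.2, -0.2, 0.9]
gripper_width: 0.0204
finger_force: 0.3
```

Request:
apply_moves([
  [0.1, 1.2, 0, 0, 0, -6, 2.0],
  [0.3, 2.3, 0, 0, 0, -12, 2.0],
  [0.5, 3.4, 0, 0, 0, -17, 2.0],
  [0.9, 4.5, 0, 0, 0, -23, 2.0],
  [1.4, 5.4, 0, 0, 0, -28, 2.0],
])

```text
time_s: 21.2
ee_pos: [0.6064, 0.045, 0.0367]
tool_rot: [0.975, 2.986, 0.0]
ft_force: [0.1, -0.8, 0.0]
gripper_width: 0.0201
finger_force: 0.3
```

```bash
python3 - <<'E'
from plan import *
viewer.snapshot("side")
p=pose(); print(toloc(p), np.degrees(A-np.pi/2-np.arctan2(p[1]-H[1],p[0]-H[0])))
plan([(*gate(t),.034,68.7-t,2.0,1) for t in(6,4,2,1,0,-.5,-1,-1.5)],p)
E
```

```text
t 21.25 tcp [0.6071 0.0464 0.0368] psi 54.0 w 0.0199 F [ 0.6  0.6 -1.2] ff 0.0 q [-0.02  0.33  1.48  0.    1.33 -0.96]
[-71.4 -50.5] 14.031216094508794
[[0.1,0.8,0.1,0,0,-4,2.0],[0.3,1.6,0.3,0,0,-9,2.0],[0.3,2.1,0.3,0,0,-11,2.0],[0.4,2.5,0.3,0,0,-13,2.0],[0.5,2.7,0.3,0,0,-14,2.0]]
[[-0.0,0.2,-0.0,0,0,-1,2.0],[-0.0,0.3,-0.0,0,0,-1,2.0],[-0.0,0.4,-0.0,0,0,-2,2.0],[-0.0,0.5,-0.0,0,0,-2,2.0]]
end [6.20800e-01 7.59000e-02 3.38000e-02 6.99983e+01]
```

Request:
apply_moves([
  [0.1, 0.8, 0, 0, 0, -4, 2.0],
  [0.3, 1.6, 0, 0, 0, -9, 2.0],
  [0.3, 2.1, 0, 0, 0, -11, 2.0],
  [0.4, 2.5, 0, 0, 0, -13, 2.0],
  [0.5, 2.7, 0, 0, 0, -14, 2.0],
])

```text
time_s: 21.75
ee_pos: [0.6176, 0.0696, 0.0365]
tool_rot: [0.609, 3.081, 0.0]
ft_force: [-0.3, -1.1, -0.9]
gripper_width: 0.0199
finger_force: 0.3
```

Request:
apply_moves([
  [0, 0.1, 0, 0, 0, 0, 2.0],
  [0, 0.2, 0, 0, 0, 0, 2.0],
  [0, 0.3, 0, 0, 0, 0, 2.0],
])

```text
time_s: 22.05
ee_pos: [0.6183, 0.0721, 0.0364]
tool_rot: [0.611, 3.082, 0.0]
ft_force: [-0.0, -0.8, -0.3]
gripper_width: 0.0199
finger_force: 0.3
```

Request:
apply_moves([
  [0, 0.1, 0, 0, 0, 0, 2.0],
  [0, 0.2, 0, 0, 0, 0, 2.0],
])

```text
time_s: 22.25
ee_pos: [0.619, 0.0741, 0.0363]
tool_rot: [-0.611, -3.082, -0.0]
ft_force: [0.5, -0.6, 0.1]
gripper_width: 0.0196
finger_force: 0.3
```

Request:
apply_moves([
  [0, 0.1, 0, 0, 0, 0, 2.0],
  [0, 0.2, 0, 0, 0, 0, 2.0],
])

```text
time_s: 22.45
ee_pos: [0.6197, 0.0756, 0.0363]
tool_rot: [-0.61, -3.081, 0.002]
ft_force: [-1.1, -2.8, 0.7]
gripper_width: 0.0199
finger_force: 1.6
```

Request:
apply_moves([
  [0, 0.1, 0, 0, 0, 0, 2.0],
  [0, 0.2, 0, 0, 0, 0, 2.0],
])

```text
time_s: 22.65
ee_pos: [0.6197, 0.0757, 0.0362]
tool_rot: [-0.61, -3.08, 0.007]
ft_force: [-2.9, -8.1, 2.3]
gripper_width: 0.0199
finger_force: 4.3
```

Request:
apply_moves([
  [0, 0.1, 0, 0, 0, 0, 2.0],
  [0, 0.2, 0, 0, 0, 0, 2.0],
])

```text
time_s: 22.85
ee_pos: [0.6198, 0.0758, 0.0361]
tool_rot: [-0.611, -3.079, 0.012]
ft_force: [-6.0, -12.7, 3.9]
gripper_width: 0.0202
finger_force: 6.6
```

The gate is against its stop: the position matches shut and the force is rising. I'll unload, open and lift straight up.

Request:
apply_moves([
  [0, -0.4, 0, 0, 0, 0, 2.0],
  [0, -0.7, 0, 0, 0, 0, 2.6],
  [0, -0.7, 0, 0, 0, 0, 2.6],
  [0, -0.7, -3.0, 0, 0, 0, 2.6],
  [0, -0.7, -7.0, 0, 0, 0, 2.6],
])

```text
time_s: 23.35
ee_pos: [0.6165, 0.0738, 0.1035]
tool_rot: [-0.608, -3.075, 0.001]
ft_force: [0.4, 1.1, 0.3]
gripper_width: 0.0261
finger_force: 0.0
```

Request:
apply_moves([
  [3, -3, -3.0, 0, 0, 0, 2.6],
  [5, -7, -5, 0, 0, 0, 2.6],
  [7, -11, -5, 0, 0, 0, 2.6],
  [9, -15, -5, 0, 0, 0, 2.6],
  [10, -18, -5, 0, 0, 0, 2.6],
])

```text
time_s: 23.85
ee_pos: [0.4559, -0.0555, 0.1568]
tool_rot: [0.609, 3.081, 0.001]
ft_force: [0.2, 0.2, 0.4]
gripper_width: 0.0263
finger_force: 0.0
```

```bash
python3 - <<'E'
from plan import *
pose(); s=viewer.snapshot("side"); t=viewer.snapshot("top")
for n,c in(("side",s),("top",t)):
    e=proj(c,[*gate(0),.066]); g6=proj(c,[*gate(6),.066]); b=proj(c,[*gate(0),.03])
    V=c["img"].max(2); x0,x1=int(e[0])-6,int(e[0])+8; y0,y1=int(min(e[1],b[1]))-5,int(max(e[1],b[1]))+3
    ys,xs=np.where(V[y0:y1,x0:x1]<90); 
    print(n,"shut top",e.round(1),"6deg",g6.round(1),"base",b.round(1),"dark",len(xs), (xs.mean()+x0,ys.mean()+y0) if len(xs) else None,(ys.min()+y0,ys.max()+y0) if len(xs) else None)
# collar columns and row range, top-view non-blue blob of collar
u,v=proj(t,[*O,.049]).round().astype(int); print("collar top proj",u,v)
m=fg(t,(u-30,v-25,u+30,v+25))
for r in range(v-14,v+15,2): print(r,''.join('#' if a else '.' for a in m[r,u-28:u+29]))
E
```

```text
t 23.85 tcp [ 0.4559 -0.0555  0.1568] psi 67.6 w 0.0263 F [0.2 0.2 0.4] ff 0.0 q [-0.25 -0.09  1.7   0.    1.53 -1.43]
side shut top [247.4 223. ] 6deg [249.4 220.7] base [247.1 235.6] dark 58 (np.float64(247.4655172413793), np.float64(229.9655172413793)) (np.int64(223), np.int64(237))
top shut top [210.8 186.2] 6deg [214.1 187.7] base [211.8 188.1] dark 2 (np.float64(211.0), np.float64(187.5)) (np.int64(187), np.int64(188))
collar top proj 194 197
183 #####........................#######.....................
185 ####.....................############....................
187 ...........#####....##############.........#####.........
189 ..........########################..........#####........
191 .........###########################.......######........
193 ........########.#####################....#####..........
195 .........#########.####################..#####...........
197 .............##########################.######...........
199 ..............###############################............
201 ...............#############################.............
203 ................###########################..............
205 .................#########################...............
207 .................##################.#####................
209 ..................#####............#####.................
211 ...................######.........#####..................
```

The post is at the shut position in both views, and the collar is in the V with nothing touching it. I'm handing the job in.

```bash
python3 -c "
from plant import ticket
print(ticket.finish_job())"
```

```text
the job is handed in; nothing more can be done
None
```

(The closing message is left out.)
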